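Ease a two-part candle mould apart with a wedge

ROBOT

A 6-joint arm with a two-finger parallel gripper is mounted at the origin on the work surface. World frame = base frame: x ahead of the robot, y to its left, z up, the work surface at z = 0. Lengths are in m, angles in degrees, forces in N, time in s.
With the tool pointing down it reaches from about 0.3 to 0.75 m from the base axis. Payload 8.5 kg.
Tool frame: the origin (TCP) lies at the very end of the fingers, on their centre line; the grasp point (between the pads) lies 19 mm behind it; z points along the fingers, y is the line along which they close (so a half turn about z gives the same grasp; the last joint's range is limited). The gripper opens to 85 mm and grips with 20 to 120 N. Pads are 22 mm wide; open, the fingers measure 114 mm over their backs; the gripper's body (76 mm by 85 mm) begins 54 mm behind the grasp point. The pads swing forward as they close: fully open they stand 13 mm farther back than shut.
Start: joints at [-79.085, 21.807, 74.336, -0, 83.858, -12.336], TCP at [0.217, -0.505, 0.231] pointing down, gripper open.
Joint ranges: [-178.18, 178.18], [-50.72, 133.34], [12.68, 142.11], [-81.47, 261.47], [9.98, 163.14], [-165.26, 165.26]. Speed limits (degrees/s): [136.94, 136.94, 180, 180, 180, 180].

INTERFACE

Orientations are given as a 3x3 rotation matrix whose columns are the frame's x, y, z axes.
In Python, from rig import env, imaging gives the robot as it stands. The module is installed in compiled form; this text tells all that it offers.
- The arm moves only by the tool arm_command, never from a script. Its arguments are lists of equal length, an entry for each row: "turn": the turn, a rotation vector about the tool's x, y, z in units of 5 degrees (1.0 is 5 degrees), a list of three; "xyz": the shift along the tool's x, y, z in units of 50 mm (1.0 is 50 mm), a list of three; "claw": the finger opening in mm, from 0 to 85.4. A call has 1 to 12 rows; each row shifts and turns the commanded pose from where the row before left it, along the tool's axes as they then stand; what a row does not reach is not made up. A row lasts 1/10 s, in which the tool goes at most 50 mm and 8.59 degrees, less where a joint would pass 70% of its speed; a pose out of reach is approached as far as the arm can. A call is refused whole if a number of a shift passes 1 or a number of a turn 1, either way. A call with a gripper value outside its range is refused whole. The fingers move at their own pace and stop on an object; "squeeze" is the grip in N (left out, the last holds). Time passes only in rows, so rows that do not move let the fingers close. It gives the time, the measured TCP pose, the force, the opening and the grip force at its end, in the units of the state.
- env.observe(): the state, without advancing time (a new reading comes with each control period).
- imaging.get_image(name): name is "scene" or "side" or "wrist"; returns (picture, depth): 420x560x3 uint8, blue, green, red; 420x560 float32, m along the optical axis (not along the pixel's ray), 0 where there is no reading.
- imaging.camera_info(name): a dict with "camera_matrix" (3x3 intrinsics, pixels), "rvec" (rotation vector, rad) and "tvec" (3), from world to camera coordinates, as OpenCV has them. Camera axes: x right, y down, z forward; pixel columns grow to the right and rows downward; lengths in m; the calibration is good to about 2 mm. The wrist camera is an equidistant fisheye: a pixel r from the principal point sees the ray r / f radians off the axis. A picture is of the moment at which its call begins: read the wrist's pose just before it. camera_info takes no time and is no camera call; for the wrist camera it gives the pose at the moment of the call.
- env.close_job(): hands the job in; it is judged then, once.
The state is a dict: "time_s": time; "q": joint angles; "qvel": joint speeds; "joint_efforts": joint torques, N m; "position": TCP position; "tool_rot": TCP orientation; "ft_force": force on the tool from outside, world axes, zero at the start; "wrist_torque": the same for the moment, N m; "grip_width": finger opening in m; "gripper_force": force on a finger pad.
Only numpy, scipy, OpenCV 4.12 (cv2) and the standard library are available. Lean on these libraries where they do the work, as an engineer would, in place of code of your own. Each camera call takes 0.05 s, during which the arm holds its last target. There are 200 camera calls.

TASK

The plaster candle mould is stuck shut on its dowels: take the wedge from its stand and ease the front half off by working the wedge gently down into the pry slots at the two ends in turn, never letting one end get more than about 5 mm ahead of the other, until both ends bear lightly on their rubber-tipped stop screws. Feel for the stops and do not force the half against them (a push of 15 N on the wedge is enough); touch the mould with nothing but the wedge. Then put the wedge back in its stand, leaving the other things where they are.

Things in the scene. Friction and masses are not known exactly. Their poses are not given: they have to be found in the camera images.
- mould: Two-part white plaster candle mould on a fixed plywood board (150 x 160 x 12 mm). Origin: middle of the seam, on the bench. z up, y along the seam, x the opening direction. Seam: a vertical plane 124 mm long; flat top 85 mm above the bench. Back half (x -40 to 0 mm) fixed; front half (x 0 to 40) press-fitted on two dowels. Square casting cavity (26 x 28 mm) in the middle of the top.
- slot_a (a point): Fixed point: centre of the pry slot at the mould's +y end, 50 mm from the middle, in the plane of the shut seam, at the height of the mould's top. Each slot runs along the seam from y 34 to 62 mm (open at the end face), is 57 mm deep from the top and 3 mm wide when the mould is shut; its mouth is chamfered at 45 degrees to 9 mm wide, 3 mm deep. Axes as the mould.
- slot_b (a point): The same point of the pry slot at the mould's -y end.
- edge_a (a point): Point on the front half that coincides with slot_a when the mould is shut and moves with the half; its distance from slot_a is how far end a has opened, and the slot is wider by that much.
- edge_b (a point): The same for end b (slot_b).
- dowel_a (a joint): How far the front half has come off the dowel near end a (38 mm from the middle, +y side), in m; 0 shut, the stop screw near that end ends its travel. The half only slides level in x and turns a little about the vertical. Each dowel is tight and stays where it is left; prying at one slot opens that end while the half pivots about the dowel at the other end.
- dowel_b (a joint): The same for the dowel near end b (-y side). While an end slides freely off its dowel the wedge needs a push of about 4 to 11 N; it stays stuck in the slot when the push is let go and is simply pulled out.
- front_half: The press-fitted front half of the mould, 40 x 124 x 73 mm. Origin: on the seam face at the dowel near end a (20 mm above the bench). Axes as the mould when shut; it turns about z as one end gets ahead of the other (0.01 rad is 1 mm over the 100 mm between the slots), which the dowels resist a little.
- stop_a: Wooden post (22 x 24 x 56 mm, on the board, origin its underside's centre) facing end a of the front half at 38 mm from the middle. From it a rubber-tipped stop screw (14 mm ball, 55 mm above the bench) points at the half. It is screwed out differently each time: the half meets it after 4 to 7.5 mm of opening there. The tip gives by about 1 mm per 7 N, so the push on the wedge rises clearly.
- stop_b: The same for end b; its screw is set independently of the other.
- wedge: Hand wedge, 122 mm long, 0.10 to 0.17 kg, standing tip down in its stand. Origin: middle of the tip, z towards the handle. Steel blade 20 mm wide (y); thickness (x) grows evenly from 2 mm at the tip to 14 mm at 44 mm up, then stays 14 mm to 52 mm; then a dark wooden handle 22 mm thick (x), 38 mm wide (y), from 52 to 122 mm. Symmetrical under half a turn.
- handle_mid (a point): Middle of the wedge's handle, 87 mm above the tip; a place to grip it across its 22 mm thickness.
- stand: Wooden block 75 x 85 x 63 mm, fixed to the bench, with a 19 x 25 mm pocket (x by y) 58 mm deep in the middle of its top. Origin: centre of the underside. In the pocket the wedge hangs upright on the shoulder of its handle: wedge tip 11 mm above the bench, wedge x along stand x.
- stand_mouth (a point): Centre of the pocket's mouth, on the stand's top, 63 mm above the bench.
- paint_jar: Bystander: jar with red lid, 72 mm diameter, 85 mm high, loose. Origin: centre of underside.
- pencil_pot: Bystander: dark metal pot with pencils, 72 mm diameter, 90 mm high (pencils to 130), loose. Origin: centre of underside.
- candle: Bystander: finished square white candle 40 x 40 x 75 mm, loose. Origin: centre of underside.

How it is judged (in metres and radians):
On the way, in this order (a step that is already met when the one before it is completed fails the run):
1. the wedge is out of its stand, mould still shut (z of wedge in the frame of stand above 0.07 m and value of joint each of dowel_a, dowel_b below 0.001 m), for 0.1 s.
2. one end has been started (its dowel at least 2 mm out) (value of joint any of dowel_a, dowel_b above 0.002 m), for 0.1 s.
3. both ends have been started (both dowels at least 2 mm out) (value of joint each of dowel_a, dowel_b above 0.002 m), for 0.1 s.
At the end, for the whole second after the job is handed in: Both ends of the front half bear on their stop screws (at least 0.2 N each, both dowels at least 3.5 mm out), and the wedge back upright in its stand's pocket (within 8 mm of its centre, tip no more than 16 mm above the bench, tilt under 0.12 rad), released and at rest (contact force between front_half and stop_a above 0.2 N and contact force between front_half and stop_b above 0.2 N and value of joint each of dowel_a, dowel_b above 0.0035 m and horizontal distance between wedge and stand_mouth below 0.008 m and z of wedge in the frame of stand below 0.016 m and angle between wedge's own z axis and vertical below 0.12 rad and linear speed of wedge below 0.02 m/s); the robot touches nothing.
It fails at once if the halves get more than 0.075 rad out of parallel (7.5 mm between the two slots) (angle between the x axis of front_half and the x axis of mould, either way round above 0.075 rad).
It fails at once if the wedge presses on the mould with more than 60 N in all (both faces together; about 30 N of push) (contact force between wedge and mould above 60 N).
It fails at once if the front half is forced against a stop screw with more than 13 N (contact force between front_half and stop_a above 13 N or contact force between front_half and stop_b above 13 N).
It fails at once if the robot itself touches the mould (contact force between any of the fingers, the arm and mould above 1 N).
It fails at once if the jar, the pot or the candle is moved by more than 20 mm (distance of any of paint_jar, pencil_pot, candle from where it was at the start of the episode above 0.02 m).
It also fails if it takes over 64 s, if anything falls off the work surface, if the arm or the gripper's body presses on something with over 40 N, if the wrist force passes 120 N, or if a joint passes its speed limit or range.

## Working session

There is one attempt and no reset: what is moved stays moved. The work goes in short steps, Python scripts to look and compute and a tool call to move; the robot and the scene stay as the last step left them, time stands still between calls to the robot, and variables do not carry over. Pictures are saved under pics/ and viewed, at most 10 in all, crops included, and the job is handed in when it is done.

Besides the shell and the picture viewer there is one more tool, called as name(argument=value, ...) on one line, values as JSON. arm_command: Moves the arm, as the interface text tells. Its arguments: {"type":"object","properties":{"turn":{"type":"array"},"xyz":{"type":"array"},"claw":{"type":"array"},"squeeze":{"type":"number"}},"required":["turn","xyz","claw"]}

```bash
mkdir -p pics; cat > h.py <<'E'
import numpy as np, cv2
from rig import env, imaging
def cam(n):
    c=imaging.camera_info(n); R=cv2.Rodrigues(np.array(c["rvec"],float))[0]
    return np.array(c["camera_matrix"],float),R,np.array(c["tvec"],float).ravel()
def cloud(n,d,c=None):
    K,R,t=c or cam(n); v,u=np.mgrid[0:d.shape[0],0:d.shape[1]]
    x=(u-K[0,2])/K[0,0]; y=(v-K[1,2])/K[1,1]
    if n=="wrist":
        r=np.hypot(x,y)+1e-9; s=np.tan(r)/r; x=x*s; y=y*s
    P=np.stack([x*d,y*d,d],-1)
    return (P-t)@R   # world
E
python3 - <<'E'
from h import *
for n in("scene","side"):
    p,d=imaging.get_image(n); cv2.imwrite(f"pics/{n}0.png",p); np.savez(f"{n}0",p=p,d=d); 
    K,R,t=cam(n); print(n,K[0,0],-R.T@t, (d>0).mean())
o=env.observe(); print(o["position"],o["tool_rot"],o["ft_force"],o["time_s"])
E
```

```text
scene 445.5085423436886 [1.13858375 0.61181035 0.84050906] 0.9955442176870748
side 535.7600896009485 [1.12132779 1.16300793 0.932148  ] 0.9795025510204082
[ 0.21706394 -0.50507592  0.23078814] [[ 9.18774406e-01  3.94782893e-01 -2.41301686e-04]
 [ 3.94782872e-01 -9.18773591e-01  1.25416609e-03]
 [ 2.73421702e-04 -1.24755748e-03 -9.99999184e-01]] [ 0.27748795 -0.5279184  -0.20904514] 0.1
```

View pics/scene0.png

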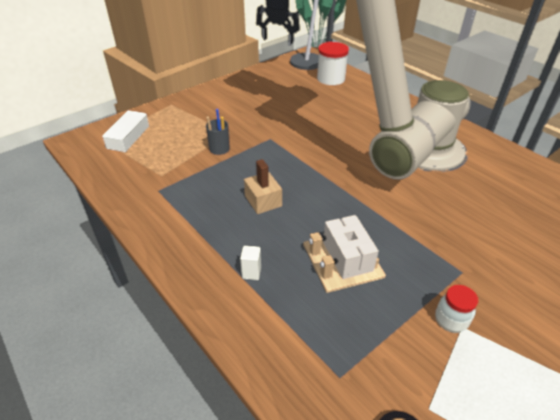

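View pics/side0.png

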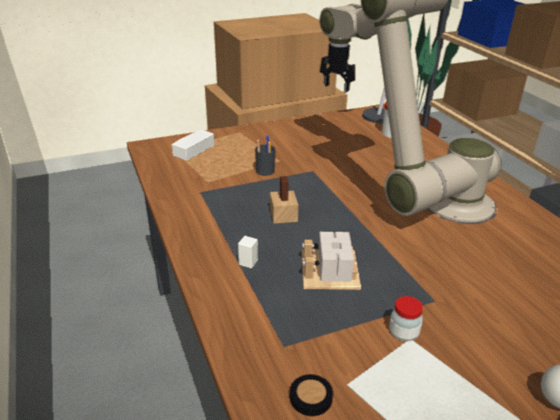

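The scene image shows the stand and wedge at (263,190), the mould at (350,245) with its stops on the left, the candle at (251,262), the jar at (457,308) and the pot at (218,136). The side view shows the same layout. Next I'll locate the objects from depth.

```bash
python3 - <<'E'
from h import *
for n,boxes in(("scene",dict(mould=(300,205,395,295),stand=(235,150,295,220))),("side",dict(mould=(295,220,370,295),stand=(262,170,305,230)))):
    z=np.load(n+"0.npz"); P=cloud(n,z["d"])
    for k,(a,b,c,e) in boxes.items():
        Q=P[b:e,a:c].reshape(-1,3)
        for nm,lo,hi in dict(mould=[("top",.081,.089),("board",.009,.016)],stand=[("top",.059,.067),("htop",.126,.14),("handle",.075,.125)])[k]:
            S=Q[(Q[:,2]>lo)&(Q[:,2]<hi)]
            if len(S)<4: print(n,k,nm,len(S)); continue
            r=cv2.minAreaRect((S[:,:2]*1000).astype(np.float32)); print(n,k,nm,len(S),np.round(S.mean(0),4),np.round(r[0],1),np.round(r[1],1),round(r[2],1))
E
```

```text
scene mould top 1220 [0.547  0.1685 0.084 ] [545.  165.2] [127.   81.9] 67.7
scene mould board 883 [0.5924 0.1862 0.0114] [557. 162.] [162.3 150.2] 67.6
scene stand top 418 [ 0.5767 -0.1301  0.0619] [ 570.2 -136.2] [87.4 76.5] 75.5
scene stand htop 86 [ 0.5723 -0.1345  0.1311] [ 571.6 -136.7] [40.8 21.1] 78.6
scene stand handle 183 [ 0.5772 -0.1276  0.1004] [ 578.9 -134.5] [20.3 41.6] 16.9
side mould top 802 [0.5447 0.1687 0.0851] [543.4 166.4] [133.1  81.3] 67.5
side mould board 622 [0.5802 0.1917 0.0122] [554.4 160.6] [166.7 149.8] 67.5
side stand top 285 [ 0.5727 -0.1299  0.0633] [ 568.6 -136. ] [91.9 76.8] 75.7
side stand htop 61 [ 0.5708 -0.133   0.1323] [ 570.1 -135.9] [44.6 20.7] 78.7
side stand handle 129 [ 0.5736 -0.1239  0.1002] [ 575.8 -128.9] [22.9 37.5] 31.6
```

arm_command(turn=[[0,0,-1],[0,0,-1],[0,0,-1],[0,0,-1],[0,0,-1],[0,0,-1],[0,0,-1],[0,0,-1],[0,0,-1],[0,0,-1],[0,0,-0.4]], xyz=[[0,0,0],[0,0,0],[0,0,0],[0,0,0],[0,0,0],[0,0,0],[0,0,0],[0,0,0],[0,0,0],[0,0,0],[0,0,0]], claw=[60,60,60,60,60,60,60,60,60,60,60])

```text
time_s: 1.2
position: [0.2171, -0.5051, 0.2309]
tool_rot: [[0.252, 0.968, -0.0], [0.968, -0.252, 0.001], [0.001, -0.0, -1.0]]
ft_force: [-0.2, 0.2, 1.0]
grip_width: 0.06
gripper_force: 0.0
```

arm_command(turn=[[0,0,0],[0,0,0],[0,0,0],[0,0,0],[0,0,0],[0,0,0],[0,0,0],[0,0,0],[0,0,0],[0,0,0],[0,0,0],[0,0,0]], xyz=[[0.743,0.417,0],[0.743,0.417,0],[0.743,0.417,0],[0.743,0.417,0],[0.743,0.417,0],[0.743,0.417,0],[0.743,0.417,0],[0.743,0.417,0],[0.743,0.417,0],[0.743,0.417,0],[0.743,0.417,0],[0.743,0.417,0]], claw=[60,60,60,60,60,60,60,60,60,60,60,60])

```text
time_s: 2.4
position: [0.5735, -0.1363, 0.231]
tool_rot: [[0.255, 0.967, -0.001], [0.967, -0.255, 0.0], [0.0, -0.001, -1.0]]
ft_force: [-0.1, -1.0, -0.2]
grip_width: 0.0598
gripper_force: 0.0
```

```bash
cat > w.py <<'E'
import sys
from h import *
o=env.observe(); R=np.array(o["tool_rot"]); print(o["time_s"],np.round(o["position"],4),"yaw y",np.degrees(np.arctan2(R[1,1],R[0,1])).round(2),"F",np.round(o["ft_force"],1),o["grip_width"],"z",R[:,2].round(4))
c=cam("wrist"); p,d=imaging.get_image("wrist"); P=cloud("wrist",d,c)
cv2.imwrite(f"pics/{sys.argv[1]}.png",p); np.savez(sys.argv[1],p=p,d=d,P=P)
Q=P.reshape(-1,3); print("cam",-c[1].T@c[2],c[0][0,0])
for lo,hi in((.059,.067),(.081,.089),(.128,.137)):
    S=Q[(d.ravel()>0)&(Q[:,2]>lo)&(Q[:,2]<hi)&(np.hypot(*(Q[:,:2]-o["position"][:2]).T)<.13)]
    if len(S)>20:
        r=cv2.minAreaRect((S[:,:2]*1000).astype(np.float32)); print(lo,len(S),np.round(S.mean(0),4),np.round(r[0],1),np.round(r[1],1),round(r[2],1))
E
python3 w.py w1
```

```text
2.4 [ 0.5735 -0.1363  0.231 ] yaw y -14.74 F [-0.1 -1.  -0.2] 0.05982895639877819 z [-7.e-04  3.e-04 -1.e+00]
cam [ 0.59391819 -0.05701287  0.3720031 ] 325.19226210127806
0.059 4683 [ 0.5721 -0.1339  0.0614] [ 570.2 -140.1] [85.5 75.8] 76.7
0.081 43 [ 0.5751 -0.1215  0.0851] [ 574.8 -122. ] [ 2.2 21. ] 74.9
0.128 1234 [ 0.5708 -0.1385  0.1311] [ 570.5 -139.3] [37.5 21.9] 76.7
```

View pics/w1.png

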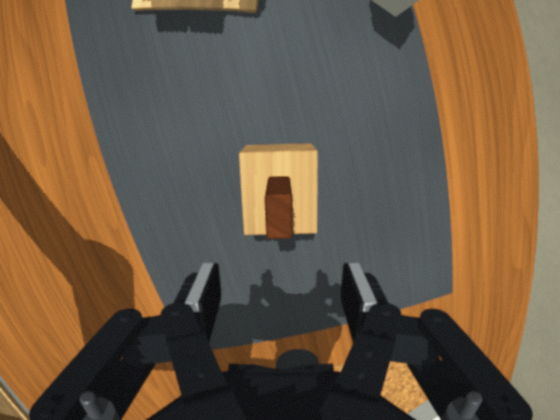

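The wrist view shows the handle top at (279,225), centred between the fingers (205 and 358). I'll apply a small correction and descend.

arm_command(turn=[[0,0,-0.27],[0,0,0],[0,0,0],[0,0,0],[0,0,0],[0,0,0],[0,0,0],[0,0,0],[0,0,0],[0,0,0],[0,0,0],[0,0,0]], xyz=[[-0.05,-0.045,0],[0,0,0.6],[0,0,0.6],[0,0,0.6],[0,0,0.6],[0,0,0.4],[0,0,0.18],[0,0,0],[0,0,0],[0,0,0],[0,0,0],[0,0,0]], claw=[60,60,60,60,60,60,60,60,20,18,18,18], squeeze=60)

```text
time_s: 3.65
position: [0.5701, -0.14, 0.0835]
tool_rot: [[0.232, 0.973, 0.002], [0.973, -0.232, -0.001], [-0.001, 0.002, -1.0]]
ft_force: [-0.3, -0.6, 6.3]
grip_width: 0.0215
gripper_force: 58.7
```

arm_command(turn=[[0,0,0],[0,0,0],[0,0,0],[0,0,0],[0,0,0]], xyz=[[0,0,0],[0,0,0],[0,0,0],[0,0,0],[0,0,0]], claw=[10,10,10,10,10])

```text
time_s: 4.15
position: [0.5702, -0.14, 0.0835]
tool_rot: [[0.232, 0.973, 0.002], [0.973, -0.232, -0.001], [-0.001, 0.002, -1.0]]
ft_force: [-1.0, 0.1, 6.6]
grip_width: 0.0215
gripper_force: 58.7
```

arm_command(turn=[[0,0,0],[0,0,0],[0,0,0],[0,0,0],[0,0,0],[0,0,0],[0,0,0],[0,0,0],[0,0,0]], xyz=[[0,0,-0.2],[0,0,-0.4],[0,0,-0.4],[0,0,-0.4],[0,0,-0.4],[0,0,-0.4],[0,0,-0.4],[0,0,-0.2],[0,0,0]], claw=[10,10,10,10,10,10,10,10,10])

```text
time_s: 5.05
position: [0.5701, -0.1398, 0.2237]
tool_rot: [[0.232, 0.973, 0.002], [0.973, -0.232, -0.001], [-0.0, 0.002, -1.0]]
ft_force: [-0.4, 0.9, -2.2]
grip_width: 0.0211
gripper_force: 58.7
```

```bash
python3 w.py w2; python3 - <<'E'
from h import *
for n in("scene","side"):
    p,d=imaging.get_image(n); P=cloud(n,d); o=env.observe(); np.savez(n+"1",p=p,d=d)
    Q=P.reshape(-1,3); t=np.array(o["position"]);print(n,t)
    # wedge blade/handle points near TCP
    m=(np.hypot(*(Q[:,:2]-t[:2]).T)<.045)
    for lo,hi in((.14,.155),(.155,.17),(.17,.185),(.185,.2),(.2,.215)):
        S=Q[m&(Q[:,2]>lo)&(Q[:,2]<hi)]
        if len(S): print(lo,len(S),S[:,2].min().round(4),S.mean(0).round(4))
E
```

```text
5.05 [ 0.5701 -0.1398  0.2237] yaw y -13.4 F [-0.4  0.9 -2.2] 0.02113814861609437 z [ 0.0023 -0.001  -1.    ]
cam [ 0.58821797 -0.05984737  0.36461646] 325.19226210127806
0.059 5721 [ 0.5713 -0.1359  0.0614] [ 570.2 -139.9] [85.7 76. ] 76.7
scene [ 0.56942232 -0.13956428  0.22152126]
0.14 7 0.151 [ 0.5711 -0.1321  0.1527]
0.155 19 0.1551 [ 0.5716 -0.1339  0.1627]
0.17 29 0.1708 [ 0.5722 -0.1318  0.1773]
0.185 27 0.185 [ 0.5724 -0.1333  0.19  ]
0.2 56 0.2009 [ 0.5758 -0.1263  0.2086]
side [ 0.56936093 -0.13953597  0.22121781]
0.14 3 0.1476 [ 0.5667 -0.1375  0.1484]
0.155 11 0.1559 [ 0.5689 -0.1329  0.163 ]
0.17 18 0.17 [ 0.5689 -0.131   0.1779]
0.185 19 0.1852 [ 0.5701 -0.1289  0.1923]
0.2 30 0.2033 [ 0.5723 -0.1236  0.2093]
```

arm_command(turn=[[0,0,0.6],[0,0,0.6],[0,0,0.6],[0,0,0],[0,0,0],[0,0,0],[0,0,0],[0,0,0],[0,0,0],[0,0,0],[0,0,0],[0,0,0]], xyz=[[0,0,0],[0,0,0],[0,0,0],[0.4,-0.3,0],[0.6,-0.45,0],[0.6,-0.45,0],[0.6,-0.45,0],[0.6,-0.45,0],[0.6,-0.45,0],[0.36,-0.22,0],[0,0,0],[0,0,0]], claw=[10,10,10,10,10,10,10,10,10,10,10,10])

```text
time_s: 6.4
position: [0.5131, 0.0868, 0.2216]
tool_rot: [[0.38, 0.925, -0.001], [0.925, -0.38, -0.0], [-0.001, -0.001, -1.0]]
ft_force: [-0.1, -0.7, -1.8]
grip_width: 0.0213
gripper_force: 58.9
```

```bash
python3 w.py w3; python3 - <<'E'
from h import *
z=np.load("w3.npz"); P=z["P"]; p=z["p"]
m=(abs(P[...,2]-.083)<.006)&(np.hypot(P[...,0]-.545,P[...,1]-.166)<.1)
S=P[m]; print(len(S),S[:,2].mean()); r=cv2.minAreaRect((S[:,:2]*1000).astype(np.float32)); print(r)
v,u=np.where(m); print(u.min(),u.max(),v.min(),v.max())
a,b,c,e=max(0,u.min()-40),u.max()+40,max(0,v.min()-20),v.max()+60
cr=p[c:e,a:b]; s=min(800/cr.shape[1],600/cr.shape[0]); s=int(s); print(a,c,s,cr.shape)
cv2.imwrite("pics/w3c.png",cv2.resize(cr,None,fx=s,fy=s,interpolation=cv2.INTER_CUBIC))
E
```

```text
6.4 [0.5131 0.0868 0.2216] yaw y -22.35 F [-0.1 -0.7 -1.8] 0.02127979302444065 z [-1.3e-03 -2.0e-04 -1.0e+00]
cam [0.54389744 0.16279369 0.36257871] 325.19226210127806
0.059 642 [0.596  0.1079 0.0647] [598.6 130.7] [67.2 79.5] 30.7
0.081 10182 [0.5416 0.1559 0.0834] [541.8 156.5] [108.6  80.7] 67.7
12007 0.08334330520923802
((544.7836303710938, 163.6905059814453), (124.2484130859375, 80.70614624023438), 67.57840728759766)
234 329 34 175
194 14 2 (221, 175, 3)
```

View pics/w3c.png

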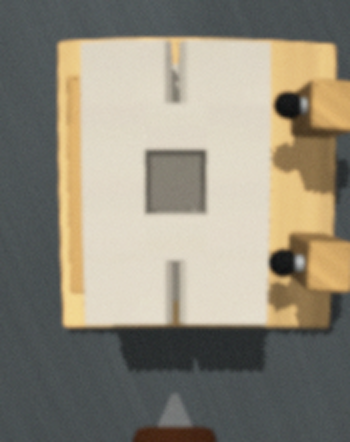

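The crop shows slot b at about (175,292), slot a at (175,70) and the wedge tip at (175,395), so the wedge is nearly aligned with the seam. Next I'll measure the slot line and tip offset precisely.

```bash
python3 - <<'E'
from h import *
z=np.load("w3.npz"); p=z["p"]; P=z["P"]; g=cv2.cvtColor(p,cv2.COLOR_BGR2GRAY).astype(float)
K,R,t=cam("wrist"); C=-R.T@t
def ray(u,v,zz):
    x=(u-K[0,2])/K[0,0]; y=(v-K[1,2])/K[1,1]; r=np.hypot(x,y)+1e-9; s=np.tan(r)/r
    D=R.T@np.array([x*s,y*s,1]); return C+D*(zz-C[2])/D[2]
o=np.array(env.observe()["position"]); th=np.radians(-22.4); ex=np.array([np.cos(th),np.sin(th)]); ey=np.array([-ex[1],ex[0]])
M=np.array([.5448,.1637])
L=lambda q:(round(1e3*float((q[:2]-M)@ex),2),round(1e3*float((q[:2]-M)@ey),2))
print("tcp local",L(o))
for v in list(range(37,62,4))+list(range(148,174,4)):
    row=g[v,265:300]; base=np.percentile(row,80); w=np.clip(base-12-row,0,None)
    if w.sum()>0: u=265+(w*np.arange(35)).sum()/w.sum(); print(v,round(u,2),L(ray(u,v,.085)))
print("edges")
for v in (90,110,130,150): # left and right edge of plaster
    pass
for v in range(206,232,3):
    row=p[v,255:310].astype(float); print(v,[int(x) for x in g[v,262:302:2]], L(ray(281.5,v,.15)))
sel=(P[...,2]>.14)&(P[...,2]<.2)&(np.hypot(P[...,0]-o[0],P[...,1]-o[1])<.03)
vv,uu=np.where(sel); print(len(vv)); 
for v in np.unique(vv)[:12]: 
    q=P[v][sel[v]]; print(v,uu[vv==v].min(),uu[vv==v].max(),q[:,2].mean().round(4),L(q.mean(0)))
E
```

```text
tcp local (0.42, -83.54)
37 280.11 (-0.65, 57.92)
41 280.35 (-0.46, 54.36)
45 280.29 (-0.5, 50.82)
49 280.47 (-0.36, 47.29)
53 280.98 (0.07, 43.77)
57 280.83 (-0.05, 40.27)
61 280.99 (0.08, 36.79)
148 281.09 (0.2, -37.95)
152 281.06 (0.18, -41.43)
156 281.1 (0.22, -44.92)
160 281.09 (0.21, -48.43)
164 281.08 (0.21, -51.95)
168 281.08 (0.21, -55.48)
172 281.08 (0.21, -59.04)
edges
206 [79, 79, 79, 79, 82, 79, 79, 83, 79, 82, 78, 84, 83, 81, 80, 76, 79, 79, 78, 78] (0.46, -69.38)
209 [82, 82, 78, 78, 79, 83, 80, 81, 80, 82, 82, 82, 84, 84, 83, 78, 77, 80, 81, 78] (0.46, -71.55)
212 [82, 82, 82, 80, 76, 80, 81, 80, 91, 113, 113, 90, 81, 82, 81, 80, 77, 80, 80, 78] (0.47, -73.73)
215 [81, 81, 80, 78, 79, 78, 78, 81, 112, 116, 115, 109, 84, 81, 84, 80, 80, 80, 81, 79] (0.47, -75.92)
218 [83, 81, 82, 79, 79, 81, 83, 98, 116, 122, 117, 118, 97, 82, 80, 78, 80, 81, 79, 80] (0.47, -78.13)
221 [83, 82, 82, 80, 79, 79, 91, 116, 117, 119, 119, 119, 115, 88, 80, 82, 81, 79, 79, 80] (0.48, -80.35)
224 [81, 79, 79, 83, 80, 83, 110, 119, 120, 121, 119, 120, 121, 110, 84, 80, 81, 82, 80, 78] (0.48, -82.59)
227 [75, 72, 64, 65, 65, 67, 84, 83, 86, 85, 86, 86, 84, 81, 69, 59, 63, 64, 73, 75] (0.48, -84.85)
230 [54, 43, 45, 46, 46, 46, 44, 48, 48, 46, 48, 45, 47, 45, 42, 41, 45, 42, 39, 52] (0.49, -87.12)
179
211 280 282 0.149 (-0.29, -72.9)
212 279 283 0.1513 (-0.29, -72.86)
213 279 283 0.1524 (-0.29, -73.19)
214 278 284 0.1551 (-0.3, -72.99)
215 278 284 0.157 (-0.29, -73.02)
216 278 284 0.1589 (-0.3, -73.07)
217 277 285 0.1614 (-0.3, -72.9)
218 277 285 0.1633 (-0.3, -72.9)
219 276 286 0.1648 (-0.3, -73.04)
220 276 286 0.1671 (-0.3, -72.88)
221 275 287 0.1686 (-0.3, -73.01)
222 275 287 0.1704 (-0.3, -73.03)
```

arm_command(turn=[[0,0,0],[0,0,0],[0,0,0],[0,0,0],[0,0,0],[0,0,0],[0,0,0],[0,0,0]], xyz=[[0.3,0.01,0],[0.38,0,0],[0,0,0.3],[0,0,0.4],[0,0,0.3],[0,0,0.1],[0,0,0],[0,0,0]], claw=[10,10,10,10,10,10,10,10], squeeze=80)

```text
time_s: 7.25
position: [0.5273, 0.118, 0.168]
tool_rot: [[0.381, 0.924, 0.001], [0.924, -0.381, 0.0], [0.001, 0.001, -1.0]]
ft_force: [-0.4, -0.1, -1.6]
grip_width: 0.0213
gripper_force: 80.3
```

```bash
cat > look.py <<'E'
import sys
from h import *
n=sys.argv[1]; o=env.observe(); t=np.array(o["position"]); print(o["time_s"],t.round(4),np.round(o["ft_force"],1))
p,d=imaging.get_image("wrist"); p2,_=imaging.get_image("side")
a=cv2.resize(p[60:320,180:400],None,fx=1.8,fy=1.8,interpolation=cv2.INTER_CUBIC); b=cv2.resize(p2[200:300,280:380],None,fx=3.9,fy=4.68)
cv2.imwrite(f"pics/{n}.png",np.hstack([a,b]))
E
python3 look.py l1
```

```text
7.25 [0.5273 0.118  0.168 ] [-0.4 -0.1 -1.6]
```

View pics/l1.png

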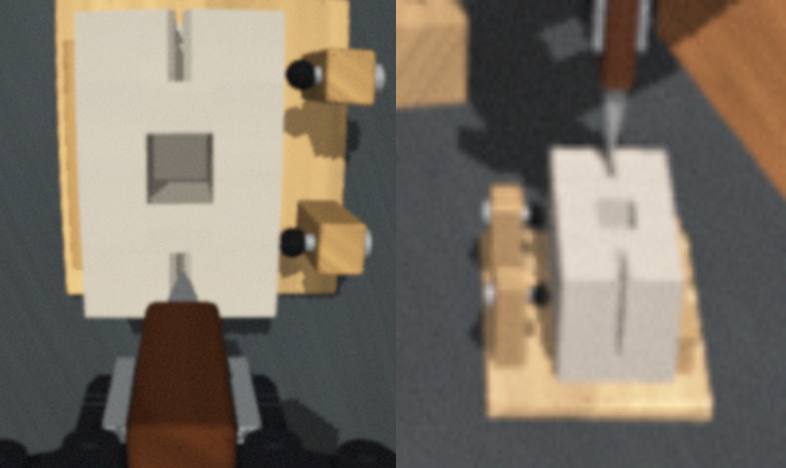

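The left panel shows the tip at (183,280), right over slot b (180,265). The right panel agrees. I'll descend slowly.

arm_command(turn=[[0,0,0],[0,0,0],[0,0,0],[0,0,0],[0,0,0],[0,0,0],[0,0,0],[0,0,0],[0,0,0],[0,0,0]], xyz=[[0,-0.006,0.1],[0,0,0.1],[0,0,0.03],[0,0,0.03],[0,0,0.02],[0,0,0.02],[0,0,0.02],[0,0,0.02],[0,0,0.02],[0,0,0]], claw=[10,10,10,10,10,10,10,10,10,10])

```text
time_s: 8.35
position: [0.5265, 0.1182, 0.1495]
tool_rot: [[0.381, 0.925, 0.0], [0.925, -0.381, 0.0], [0.0, 0.0, -1.0]]
ft_force: [-0.1, 0.0, 0.2]
grip_width: 0.0212
gripper_force: 81.1
```

arm_command(turn=[[0,0,0],[0,0,0],[0,0,0],[0,0,0],[0,0,0]], xyz=[[0,0,0.02],[0,0,0.02],[0,0,0.02],[0,0,0.02],[0,0,0]], claw=[10,10,10,10,10])

```text
time_s: 8.85
position: [0.5269, 0.1181, 0.1454]
tool_rot: [[0.381, 0.925, 0.001], [0.925, -0.381, -0.0], [0.0, 0.001, -1.0]]
ft_force: [1.6, 0.3, 2.6]
grip_width: 0.021
gripper_force: 81.0
```

arm_command(turn=[[0,0,0],[0,0,0],[0,0,0],[0,0,0],[0,0,0]], xyz=[[0,0.01,0.02],[0,0.003,0.02],[0,0.003,0.02],[0,0.003,0.02],[0,0,0]], claw=[10,10,10,10,10])

```text
time_s: 9.35
position: [0.5275, 0.1178, 0.1412]
tool_rot: [[0.381, 0.925, 0.0], [0.925, -0.381, -0.0], [-0.0, 0.0, -1.0]]
ft_force: [1.5, -0.1, 2.7]
grip_width: 0.021
gripper_force: 81.0
```

```bash
cat > open.py <<'E'
# opening at each end: slot widths at the end and gap via wrist image
import sys
from h import *
o=env.observe(); t=np.array(o["position"]); print(o["time_s"],t.round(4),np.round(o["ft_force"],1),np.round(o["wrist_torque"],2))
c=cam("wrist"); K,R,tt=c; p,d=imaging.get_image("wrist"); P=cloud("wrist",d,c)
th=np.radians(-22.4); ex=np.array([np.cos(th),np.sin(th)]); ey=np.array([-ex[1],ex[0]]); M=np.array([.5448,.1637])
X=(P[...,:2]-M)@ex*1e3; Y=(P[...,:2]-M)@ey*1e3
top=abs(P[...,2]-.083)<.006
g=cv2.cvtColor(p,cv2.COLOR_BGR2GRAY)
for y in(-58,-50,-42,-34,-28,-20,0,20,28,36,42,48,54,58):
    m=top&(abs(Y-y)<2)&(abs(X)<60)
    x=X[m]; 
    if len(x)<10: continue
    b=np.histogram(x,np.arange(-50,60,1))[0]
    print(y,"xmin/max",np.percentile(x,[.5,99.5]).round(2),len(x))
cv2.imwrite(f"pics/{sys.argv[1]}.png",cv2.resize(p[40:260,180:400],None,fx=2.7,fy=2.7,interpolation=cv2.INTER_CUBIC))
E
python3 open.py l2
```

```text
9.35 [0.5275 0.1178 0.1412] [ 1.5 -0.1  2.7] [-0.13 -0.32  0.1 ]
-58 xmin/max [-39.28  42.7 ] 412
-50 xmin/max [-39.54  42.07] 452
-42 xmin/max [-39.22  41.55] 632
-34 xmin/max [-39.18  41.64] 690
-28 xmin/max [-39.49  41.24] 722
-20 xmin/max [-39.29  41.05] 763
0 xmin/max [-39.93  41.14] 539
20 xmin/max [-39.71  40.55] 866
28 xmin/max [-39.63  39.65] 863
36 xmin/max [-39.4   40.03] 824
42 xmin/max [-39.93  39.27] 848
48 xmin/max [-39.54  39.31] 824
54 xmin/max [-39.82  39.12] 805
58 xmin/max [-39.73  38.62] 825
```

View pics/l2.png

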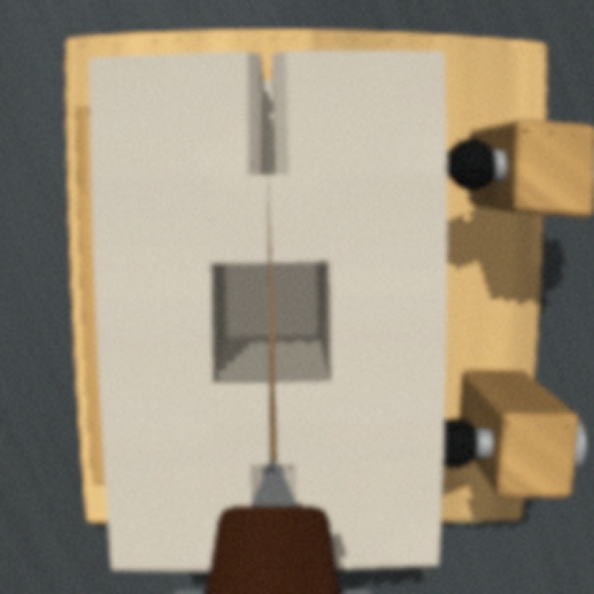

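The mould has opened at end b by about 3.4 mm, with the seam gap widening towards the wedge at (270,480). It matches the depth model. Now end a.

arm_command(turn=[[0,0,0],[0,0,0],[0,0,0],[0,0,0],[0,0,0],[0,0,0],[0,0,0],[0,0,0],[0,0,0]], xyz=[[0,0,-0.1],[0,0,-0.2],[0,0,-0.3],[0.3,0,0],[0.5,-0.01,0],[0.5,-0.01,0],[0.5,0,0],[0.18,0,0],[0,0,0]], claw=[10,10,10,10,10,10,10,10,10])

```text
time_s: 10.3
position: [0.5639, 0.2111, 0.1706]
tool_rot: [[0.379, 0.925, -0.001], [0.925, -0.379, -0.0], [-0.001, -0.001, -1.0]]
ft_force: [0.1, -0.4, -0.5]
grip_width: 0.0206
gripper_force: 80.5
```

arm_command(turn=[[0,0,0],[0,0,0],[0,0,0],[0,0,0],[0,0,0],[0,0,0],[0,0,0],[0,0,0],[0,0,0],[0,0,0],[0,0,0],[0,0,0]], xyz=[[-0.02,0.018,0.1],[0,0,0.1],[0,0,0.08],[0,0,0.04],[0,0.002,0.02],[0,0.002,0.02],[0,0.003,0.02],[0,0.003,0.02],[0,0.003,0.02],[0,0.003,0.02],[0,0.003,0.02],[0,0,0]], claw=[10,10,10,10,10,10,10,10,10,10,10,10])

```text
time_s: 11.5
position: [0.5651, 0.2082, 0.1479]
tool_rot: [[0.381, 0.925, -0.001], [0.925, -0.381, 0.0], [-0.0, -0.001, -1.0]]
ft_force: [-2.2, 1.2, -1.3]
grip_width: 0.021
gripper_force: 80.6
```

arm_command(turn=[[0,0,0],[0,0,0],[0,0,0],[0,0,0],[0,0,0]], xyz=[[0,-0.01,0.02],[0,0.003,0.02],[0,0.003,0.02],[0,0.003,0.02],[0,0,0]], claw=[10,10,10,10,10])

```text
time_s: 12.0
position: [0.5654, 0.2082, 0.1441]
tool_rot: [[0.381, 0.925, -0.0], [0.925, -0.381, 0.0], [-0.0, -0.0, -1.0]]
ft_force: [-2.4, 1.9, -1.2]
grip_width: 0.0214
gripper_force: 80.7
```

```bash
python3 - <<'E'
from h import *
o=env.observe(); print(o["position"],np.round(o["ft_force"],1),np.round(o["wrist_torque"],2),o["gripper_force"])
th=np.radians(-22.4); ex=np.array([np.cos(th),np.sin(th)]); ey=np.array([-ex[1],ex[0]]); M=np.array([.5448,.1637])
for f in("side0","side"):
    if f=="side0":z=np.load("side0.npz"); p,d=z["p"],z["d"]
    else: p,d=imaging.get_image("side"); S=p
    P=cloud("side",d); X=(P[...,:2]-M)@ex*1e3; Y=(P[...,:2]-M)@ey*1e3
    for y in range(-55,60,15):
        m=(abs(P[...,2]-.085)<.004)&(abs(Y-y)<6)&(abs(X)<60)
        print(f,y,np.percentile(X[m],[1,99]).round(1) if m.sum()>9 else m.sum())
w,_=imaging.get_image("wrist")
a=cv2.resize(w[140:320,190:380],None,fx=2.1,fy=2.6); b=cv2.resize(S[200:300,290:380],None,fx=4.4,fy=4.68)
cv2.imwrite("pics/l3.png",np.hstack([a,b]))
E
```

```text
[0.56541055 0.2081592  0.14412431] [-2.4  1.9 -1.2] [0.37 0.63 0.02] 80.73666572570801
side0 -55 [-41.5  37.8]
side0 -40 [-40.4  36.7]
side0 -25 [-40.2  34.9]
side0 -10 [-40.2  36.1]
side0 5 [-41.1  35.9]
side0 20 [-40.5  36.6]
side0 35 [-40.9  37.8]
side0 50 [-41.6  38.2]
side -55 [12.5 39.3]
side -40 [-40.3  38.4]
side -25 [-42.   39.2]
side -10 [-40.   40.2]
side 5 [-41.3  38.6]
side 20 [-41.4  37.6]
side 35 [-40.7  40.3]
side 50 [-42.1  38.7]
```

View pics/l3.png

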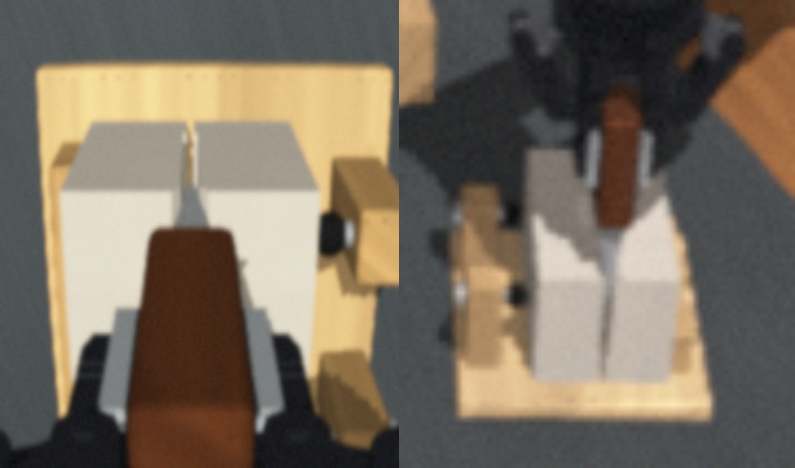

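The left panel shows end a opening, with the gap at (190,160) and the wedge in it. From here I'll read the push while moving, without a pause row.

arm_command(turn=[[0,0,0],[0,0,0],[0,0,0]], xyz=[[0,0.003,0.02],[0,0.003,0.02],[0,0.003,0.02]], claw=[10,10,10])

```text
time_s: 12.4
position: [0.5658, 0.208, 0.1413]
tool_rot: [[0.381, 0.925, -0.0], [0.925, -0.381, 0.0], [0.0, -0.0, -1.0]]
ft_force: [-2.7, 1.1, 1.2]
grip_width: 0.021
gripper_force: 80.8
```

arm_command(turn=[[0,0,0],[0,0,0]], xyz=[[0,0.003,0.02],[0,0.003,0.02]], claw=[10,10])

```text
time_s: 12.6
position: [0.5661, 0.2079, 0.1393]
tool_rot: [[0.381, 0.925, -0.0], [0.925, -0.381, 0.0], [0.0, -0.0, -1.0]]
ft_force: [-3.1, 1.8, 1.3]
grip_width: 0.0208
gripper_force: 80.8
```

arm_command(turn=[[0,0,0],[0,0,0]], xyz=[[0,-0.02,0.02],[0,0.003,0.02]], claw=[10,10])

```text
time_s: 12.8
position: [0.5656, 0.208, 0.1372]
tool_rot: [[0.381, 0.925, 0.001], [0.925, -0.381, -0.0], [-0.0, 0.001, -1.0]]
ft_force: [-1.7, 0.4, 0.2]
grip_width: 0.0212
gripper_force: 80.5
```

arm_command(turn=[[0,0,0],[0,0,0]], xyz=[[0,0.003,0.02],[0,0.003,0.02]], claw=[10,10])

```text
time_s: 13.0
position: [0.5656, 0.2081, 0.1353]
tool_rot: [[0.381, 0.925, -0.0], [0.925, -0.381, 0.0], [0.0, -0.0, -1.0]]
ft_force: [-3.7, 1.5, 2.4]
grip_width: 0.0213
gripper_force: 81.0
```

arm_command(turn=[[0,0,0],[0,0,0]], xyz=[[0,0,0.02],[0,0,0.02]], claw=[10,10])

```text
time_s: 13.2
position: [0.5658, 0.2081, 0.1336]
tool_rot: [[0.381, 0.925, 0.001], [0.925, -0.381, 0.0], [0.0, 0.001, -1.0]]
ft_force: [-1.4, 0.8, 2.5]
grip_width: 0.0211
gripper_force: 81.0
```

arm_command(turn=[[0,0,0],[0,0,0]], xyz=[[0,0,0.02],[0,0,0.02]], claw=[10,10])

```text
time_s: 13.4
position: [0.566, 0.2081, 0.1316]
tool_rot: [[0.381, 0.925, 0.001], [0.925, -0.381, 0.0], [0.001, 0.001, -1.0]]
ft_force: [-0.4, 0.9, 3.9]
grip_width: 0.0212
gripper_force: 81.1
```

arm_command(turn=[[0,0,0],[0,0,0],[0,0,0],[0,0,0],[0,0,0],[0,0,0],[0,0,0],[0,0,0],[0,0,0],[0,0,0]], xyz=[[0,0,-0.1],[0,0,-0.3],[0,0,-0.4],[-0.3,0,0],[-0.5,-0.018,0],[-0.5,-0.018,0],[-0.5,0,0],[-0.16,0,0],[0,0,0],[0,0,0]], claw=[10,10,10,10,10,10,10,10,10,10])

```text
time_s: 14.4
position: [0.527, 0.1186, 0.1714]
tool_rot: [[0.381, 0.925, 0.0], [0.925, -0.381, 0.0], [0.0, 0.0, -1.0]]
ft_force: [-0.1, -0.2, -1.3]
grip_width: 0.0211
gripper_force: 80.6
```

arm_command(turn=[[0,0,0],[0,0,0],[0,0,0],[0,0,0],[0,0,0],[0,0,0],[0,0,0],[0,0,0],[0,0,0]], xyz=[[0,0,0.1],[0,0,0.2],[0,0,0.15],[0,0,0.08],[0,0,0.02],[0,0.003,0.02],[0,0.003,0.02],[0,0.003,0.02],[0,0.003,0.02]], claw=[10,10,10,10,10,10,10,10,10])

```text
time_s: 15.3
position: [0.5275, 0.1178, 0.1402]
tool_rot: [[0.381, 0.925, 0.001], [0.925, -0.381, -0.0], [0.0, 0.001, -1.0]]
ft_force: [2.2, -1.0, 4.4]
grip_width: 0.0213
gripper_force: 81.2
```

arm_command(turn=[[0,0,0],[0,0,0]], xyz=[[0,0.003,0.02],[0,0.003,0.02]], claw=[10,10])

```text
time_s: 15.5
position: [0.5278, 0.1177, 0.138]
tool_rot: [[0.381, 0.925, 0.001], [0.925, -0.381, -0.0], [0.0, 0.001, -1.0]]
ft_force: [2.7, -1.0, 5.1]
grip_width: 0.0209
gripper_force: 81.2
```

arm_command(turn=[[0,0,0],[0,0,0]], xyz=[[0,0.01,0.02],[0,0.003,0.02]], claw=[10,10])

```text
time_s: 15.7
position: [0.5281, 0.1175, 0.1358]
tool_rot: [[0.381, 0.925, 0.0], [0.925, -0.381, -0.0], [0.0, 0.0, -1.0]]
ft_force: [3.0, -1.0, 4.1]
grip_width: 0.0213
gripper_force: 81.2
```

arm_command(turn=[[0,0,0]], xyz=[[0,0.003,0.02]], claw=[10])

```text
time_s: 15.8
position: [0.5282, 0.1175, 0.1348]
tool_rot: [[0.381, 0.925, 0.0], [0.925, -0.381, -0.0], [0.0, 0.0, -1.0]]
ft_force: [2.8, -1.5, 5.2]
grip_width: 0.0207
gripper_force: 81.2
```

arm_command(turn=[[0,0,0]], xyz=[[0,0.003,0.02]], claw=[10])

```text
time_s: 15.9
position: [0.5284, 0.1174, 0.1338]
tool_rot: [[0.381, 0.925, 0.0], [0.925, -0.381, -0.0], [0.0, 0.0, -1.0]]
ft_force: [2.6, -1.5, 4.5]
grip_width: 0.0207
gripper_force: 81.2
```

arm_command(turn=[[0,0,0],[0,0,0]], xyz=[[0,0.005,0.02],[0,0.005,0.02]], claw=[10,10])

```text
time_s: 16.1
position: [0.5287, 0.1173, 0.1318]
tool_rot: [[0.381, 0.925, -0.0], [0.925, -0.381, 0.0], [-0.0, -0.0, -1.0]]
ft_force: [1.6, -0.5, 7.6]
grip_width: 0.0211
gripper_force: 81.6
```

arm_command(turn=[[0,0,0]], xyz=[[0,0.003,0.02]], claw=[10])

```text
time_s: 16.2
position: [0.5288, 0.1173, 0.131]
tool_rot: [[0.381, 0.925, -0.0], [0.925, -0.381, 0.0], [-0.0, -0.0, -1.0]]
ft_force: [0.6, -1.8, 8.0]
grip_width: 0.0207
gripper_force: 81.8
```

arm_command(turn=[[0,0,0]], xyz=[[0,0.003,0.02]], claw=[10])

```text
time_s: 16.3
position: [0.5289, 0.1172, 0.1301]
tool_rot: [[0.381, 0.925, -0.0], [0.925, -0.381, 0.0], [0.0, -0.0, -1.0]]
ft_force: [0.8, -0.3, 10.5]
grip_width: 0.0212
gripper_force: 82.0
```

arm_command(turn=[[0,0,0],[0,0,0],[0,0,0],[0,0,0],[0,0,0],[0,0,0],[0,0,0],[0,0,0],[0,0,0],[0,0,0]], xyz=[[0,0,-0.1],[0,0,-0.3],[0,0,-0.46],[0.3,0,0],[0.5,0,0],[0.5,0,0],[0.5,0,0],[0.16,0,0],[0,0,0],[0,0,0]], claw=[10,10,10,10,10,10,10,10,10,10])

```text
time_s: 17.3
position: [0.5658, 0.2074, 0.172]
tool_rot: [[0.381, 0.925, -0.002], [0.925, -0.381, -0.001], [-0.001, -0.002, -1.0]]
ft_force: [-0.1, 0.1, -2.0]
grip_width: 0.021
gripper_force: 80.6
```

arm_command(turn=[[0,0,0],[0,0,0],[0,0,0],[0,0,0],[0,0,0],[0,0,0],[0,0,0],[0,0,0]], xyz=[[0,0,0.1],[0,0,0.2],[0,0,0.2],[0,0,0.15],[0,0,0.06],[0,0,0.02],[0,0,0.02],[0,0,0.02]], claw=[10,10,10,10,10,10,10,10])

```text
time_s: 18.1
position: [0.5662, 0.208, 0.1346]
tool_rot: [[0.381, 0.925, -0.0], [0.925, -0.381, 0.0], [0.0, -0.0, -1.0]]
ft_force: [-2.3, 1.0, 1.4]
grip_width: 0.0213
gripper_force: 80.8
```

arm_command(turn=[[0,0,0]], xyz=[[0,0.003,0.02]], claw=[10])

```text
time_s: 18.2
position: [0.5663, 0.208, 0.1336]
tool_rot: [[0.381, 0.925, -0.0], [0.925, -0.381, 0.001], [0.0, -0.0, -1.0]]
ft_force: [-3.6, 1.1, 1.5]
grip_width: 0.0209
gripper_force: 80.8
```

arm_command(turn=[[0,0,0]], xyz=[[0,0.003,0.02]], claw=[10])

```text
time_s: 18.3
position: [0.5665, 0.2079, 0.1326]
tool_rot: [[0.381, 0.925, -0.0], [0.925, -0.381, 0.001], [0.0, -0.0, -1.0]]
ft_force: [-3.9, 1.6, 1.9]
grip_width: 0.0211
gripper_force: 80.9
```

arm_command(turn=[[0,0,0]], xyz=[[0,0.003,0.02]], claw=[10])

```text
time_s: 18.4
position: [0.5667, 0.2078, 0.1314]
tool_rot: [[0.381, 0.925, -0.0], [0.925, -0.381, 0.0], [0.0, -0.0, -1.0]]
ft_force: [-3.9, 1.2, 0.9]
grip_width: 0.0214
gripper_force: 80.9
```

arm_command(turn=[[0,0,0],[0,0,0]], xyz=[[0,-0.02,0.02],[0,0,0.02]], claw=[10,10])

```text
time_s: 18.6
position: [0.5663, 0.2078, 0.1293]
tool_rot: [[0.381, 0.925, 0.001], [0.925, -0.381, -0.0], [0.0, 0.001, -1.0]]
ft_force: [-1.5, -0.2, 2.1]
grip_width: 0.0206
gripper_force: 80.7
```

arm_command(turn=[[0,0,0]], xyz=[[0,0,0.02]], claw=[10])

```text
time_s: 18.7
position: [0.5664, 0.2079, 0.1287]
tool_rot: [[0.381, 0.925, 0.001], [0.925, -0.381, -0.0], [0.0, 0.001, -1.0]]
ft_force: [-1.4, 0.1, 2.7]
grip_width: 0.0212
gripper_force: 81.0
```

arm_command(turn=[[0,0,0]], xyz=[[0,0,0.02]], claw=[10])

```text
time_s: 18.8
position: [0.5664, 0.2079, 0.1278]
tool_rot: [[0.381, 0.925, 0.002], [0.925, -0.381, 0.0], [0.001, 0.002, -1.0]]
ft_force: [-0.1, 1.1, 4.9]
grip_width: 0.021
gripper_force: 81.0
```

arm_command(turn=[[0,0,0]], xyz=[[0,0,0.02]], claw=[10])

```text
time_s: 18.9
position: [0.5665, 0.2079, 0.1269]
tool_rot: [[0.381, 0.924, 0.002], [0.924, -0.381, 0.0], [0.001, 0.002, -1.0]]
ft_force: [-0.5, -0.3, 6.4]
grip_width: 0.0216
gripper_force: 81.2
```

arm_command(turn=[[0,0,0]], xyz=[[0,0,0.02]], claw=[10])

```text
time_s: 19.0
position: [0.5666, 0.2079, 0.1261]
tool_rot: [[0.381, 0.925, 0.002], [0.925, -0.381, 0.0], [0.001, 0.002, -1.0]]
ft_force: [-0.1, 1.2, 7.0]
grip_width: 0.0211
gripper_force: 81.3
```

arm_command(turn=[[0,0,0]], xyz=[[0,0,0.02]], claw=[10])

```text
time_s: 19.1
position: [0.5668, 0.208, 0.1253]
tool_rot: [[0.381, 0.925, 0.003], [0.925, -0.381, 0.0], [0.001, 0.003, -1.0]]
ft_force: [-0.9, 0.5, 8.1]
grip_width: 0.0211
gripper_force: 81.4
```

arm_command(turn=[[0,0,0]], xyz=[[0,0,0.02]], claw=[10])

```text
time_s: 19.2
position: [0.5668, 0.208, 0.1245]
tool_rot: [[0.381, 0.925, 0.003], [0.925, -0.381, 0.0], [0.002, 0.003, -1.0]]
ft_force: [-0.2, -0.4, 9.2]
grip_width: 0.0211
gripper_force: 81.7
```

```bash
python3 - <<'E'
from h import *
o=env.observe(); print(np.round(o["position"],4),np.round(o["ft_force"],1))
w,_=imaging.get_image("wrist"); s,_=imaging.get_image("side"); c,_=imaging.get_image("scene")
f=lambda im:cv2.resize(im,(395,290),interpolation=cv2.INTER_CUBIC)
cv2.imwrite("pics/l4.png",np.vstack([np.hstack([f(w[160:300,230:420]),f(s[205:285,285:394])]),np.hstack([f(c[215:290,300:402]),f(w)])]))
E
```

```text
[0.5668 0.208  0.1245] [-0.2 -0.4  9.2]
```

View pics/l4.png

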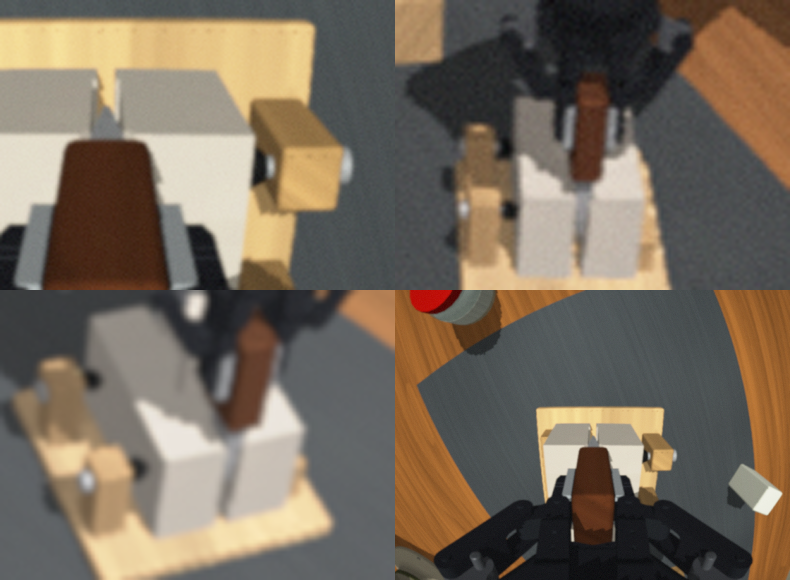

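Both balls are bearing on the front half (top left at (265,165) and bottom left at (135,465)). I'll check end b once more before returning the wedge.

arm_command(turn=[[0,0,0],[0,0,0],[0,0,0],[0,0,0],[0,0,0],[0,0,0],[0,0,0],[0,0,0],[0,0,0],[0,0,0]], xyz=[[0,0,-0.1],[0,0,-0.4],[0,0,-0.46],[-0.3,0,0],[-0.5,0,0],[-0.5,0,0],[-0.5,0,0],[-0.16,0,0],[0,0,0],[0,0,0]], claw=[10,10,10,10,10,10,10,10,10,10])

```text
time_s: 20.35
position: [0.5289, 0.1178, 0.1713]
tool_rot: [[0.381, 0.925, 0.0], [0.925, -0.381, 0.0], [0.0, 0.0, -1.0]]
ft_force: [-0.1, 0.3, -1.9]
grip_width: 0.021
gripper_force: 80.6
```

arm_command(turn=[[0,0,0],[0,0,0],[0,0,0],[0,0,0],[0,0,0],[0,0,0],[0,0,0]], xyz=[[0,0,0.1],[0,0,0.2],[0,0,0.2],[0,0,0.2],[0,0,0.04],[0,0,0.02],[0,0,0.02]], claw=[10,10,10,10,10,10,10])

```text
time_s: 21.05
position: [0.5287, 0.1173, 0.1325]
tool_rot: [[0.381, 0.925, 0.0], [0.925, -0.381, 0.0], [0.0, 0.0, -1.0]]
ft_force: [0.0, -0.5, 0.4]
grip_width: 0.0214
gripper_force: 80.8
```

arm_command(turn=[[0,0,0]], xyz=[[0,0,0.02]], claw=[10])

```text
time_s: 21.15
position: [0.5288, 0.1174, 0.1319]
tool_rot: [[0.381, 0.925, 0.001], [0.925, -0.381, 0.0], [0.0, 0.001, -1.0]]
ft_force: [0.4, -0.5, 3.8]
grip_width: 0.0215
gripper_force: 81.3
```

arm_command(turn=[[0,0,0]], xyz=[[0,0,0.02]], claw=[10])

```text
time_s: 21.25
position: [0.5288, 0.1174, 0.1311]
tool_rot: [[0.381, 0.925, 0.001], [0.925, -0.381, 0.0], [0.001, 0.001, -1.0]]
ft_force: [-0.2, -0.2, 7.2]
grip_width: 0.0212
gripper_force: 81.7
```

End b still bears, with contact at the depth the model predicted and a sharp rise. Now I'll lift and return to the stand.

arm_command(turn=[[0,0,0],[0,0,0],[0,0,0],[0,0,0],[0,0,0],[0,0,0],[0,0,0],[0,0,0],[0,0,0],[0,0,0],[0,0,0],[0,0,0]], xyz=[[0,0,-0.2],[0,0,-0.5],[0,0,-0.6],[0,0,-0.5],[-0.37,0.22,0],[-0.68,0.42,0],[-0.68,0.42,0],[-0.68,0.42,0],[-0.68,0.42,0],[-0.68,0.42,0],[-0.68,0.4,0],[0,0,0]], claw=[10,10,10,10,10,10,10,10,10,10,10,10])

```text
time_s: 22.45
position: [0.5695, -0.1443, 0.2201]
tool_rot: [[0.385, 0.923, -0.001], [0.923, -0.385, -0.001], [-0.001, -0.0, -1.0]]
ft_force: [-0.3, 1.0, -2.5]
grip_width: 0.0216
gripper_force: 80.6
```

arm_command(turn=[[0,0,-0.6],[0,0,-0.6],[0,0,-0.6],[0,0,0],[0,0,0],[0,0,0]], xyz=[[0,0,0],[0,0,0],[0,0,0],[0,0,0],[0,0,0],[0,0,0]], claw=[10,10,10,10,10,10])

```text
time_s: 23.05
position: [0.5694, -0.1398, 0.2205]
tool_rot: [[0.232, 0.973, -0.0], [0.973, -0.232, 0.0], [0.0, -0.0, -1.0]]
ft_force: [-0.2, -0.0, -2.4]
grip_width: 0.0212
gripper_force: 80.5
```

```bash
python3 w.py w5; python3 - <<'E'
from h import *
z=np.load("w5.npz"); P=z["P"]; o=np.array(env.observe()["position"])
sel=(P[...,2]>.12)&(P[...,2]<.19)&(np.hypot(P[...,0]-o[0],P[...,1]-o[1])<.03)
vv,uu=np.where(sel); R=np.array(env.observe()["tool_rot"])
for v in np.unique(vv)[:12:2]:
    q=P[v][sel[v]].mean(0); print(v,q.round(4),"rel tool xy",((q-o)@R)[:2].round(4))
E
```

```text
23.05 [ 0.5694 -0.1398  0.2205] yaw y -13.44 F [-0.2 -0.  -2.4] 0.021188376036222912 z [-1.e-04  2.e-04 -1.e+00]
cam [ 0.58799448 -0.06005317  0.36146506] 325.19226210127806
0.059 5785 [ 0.5715 -0.1357  0.0614] [ 570.5 -139.6] [85.2 75.7] 76.7
211 [ 0.5717 -0.1298  0.1475] rel tool xy [ 0.0104 -0.0002]
213 [ 0.5717 -0.1298  0.1518] rel tool xy [ 0.0103 -0.0002]
215 [ 0.5717 -0.1298  0.1559] rel tool xy [ 0.0103 -0.0002]
217 [ 0.5717 -0.1298  0.1599] rel tool xy [ 0.0103 -0.0002]
219 [ 0.5716 -0.1298  0.1638] rel tool xy [ 0.0103 -0.0002]
221 [ 0.5717 -0.1297  0.1679] rel tool xy [ 0.0105 -0.0002]
```

arm_command(turn=[[0,0,0],[0,0,0],[0,0,0],[0,0,0],[0,0,0],[0,0,0],[0,0,0],[0,0,0],[0,0,0]], xyz=[[0,0.016,0.3],[0,0,0.6],[0,0,0.4],[0,0,0.3],[0,0,0.3],[0,0,0.3],[0,0,0.3],[0,0,0.14],[0,0,0]], claw=[10,10,10,10,10,10,10,10,10])

```text
time_s: 24.0
position: [0.57, -0.1402, 0.0876]
tool_rot: [[0.232, 0.973, -0.002], [0.973, -0.232, 0.001], [0.0, -0.002, -1.0]]
ft_force: [0.2, 0.1, -0.7]
grip_width: 0.0211
gripper_force: 80.5
```

arm_command(turn=[[0,0,0],[0,0,0],[0,0,0],[0,0,0]], xyz=[[0,0,0.03],[0,0,0.03],[0,0,0.02],[0,0,0]], claw=[10,10,10,10])

```text
time_s: 24.4
position: [0.5703, -0.1404, 0.0845]
tool_rot: [[0.232, 0.973, 0.0], [0.973, -0.232, -0.0], [-0.0, 0.0, -1.0]]
ft_force: [0.2, -0.6, -0.9]
grip_width: 0.0209
gripper_force: 80.5
```

arm_command(turn=[[0,0,0],[0,0,0],[0,0,0],[0,0,0],[0,0,0],[0,0,0],[0,0,0],[0,0,0],[0,0,0],[0,0,0],[0,0,0],[0,0,0]], xyz=[[0,0,0.01],[0,0,0],[0,0,0],[0,0,0],[0,0,0],[0,0,-0.2],[0,0,-0.5],[0,0,-0.6],[0,0,-0.6],[0,0,-0.6],[0,0,-0.5],[0,0,0]], claw=[10,26,45,60,60,60,60,60,60,60,60,60])

```text
time_s: 25.6
position: [0.5713, -0.1408, 0.2383]
tool_rot: [[0.232, 0.973, 0.007], [0.973, -0.232, -0.003], [-0.002, 0.008, -1.0]]
ft_force: [-0.4, 0.0, -0.0]
grip_width: 0.0598
gripper_force: 0.0
```

```bash
python3 w.py w6; python3 - <<'E'
from h import *
s,_=imaging.get_image("side"); c,_=imaging.get_image("scene"); w=cv2.imread("pics/w6.png")
f=lambda im:cv2.resize(im,(395,290),interpolation=cv2.INTER_CUBIC)
cv2.imwrite("pics/l5.png",np.vstack([np.hstack([f(c[215:290,300:402]),f(s[205:295,285:408])]),np.hstack([f(s[130:330,190:460]),f(w)])]))
E
```

```text
25.6 [ 0.5713 -0.1408  0.2383] yaw y -13.39 F [-0.4  0.  -0. ] 0.05982721749804273 z [ 0.007  -0.0032 -1.    ]
cam [ 0.58880565 -0.06049568  0.37917612] 325.19226210127806
0.059 4579 [ 0.5719 -0.1339  0.0614] [ 570.3 -139.8] [85.6 75.5] 76.5
0.081 45 [ 0.5744 -0.1215  0.085 ] [ 574.1 -121.8] [ 1.6 20.6] 76.8
0.128 1187 [ 0.5701 -0.1387  0.1311] [ 569.7 -139.2] [37.4 21.5] 77.3
```

View pics/l5.png

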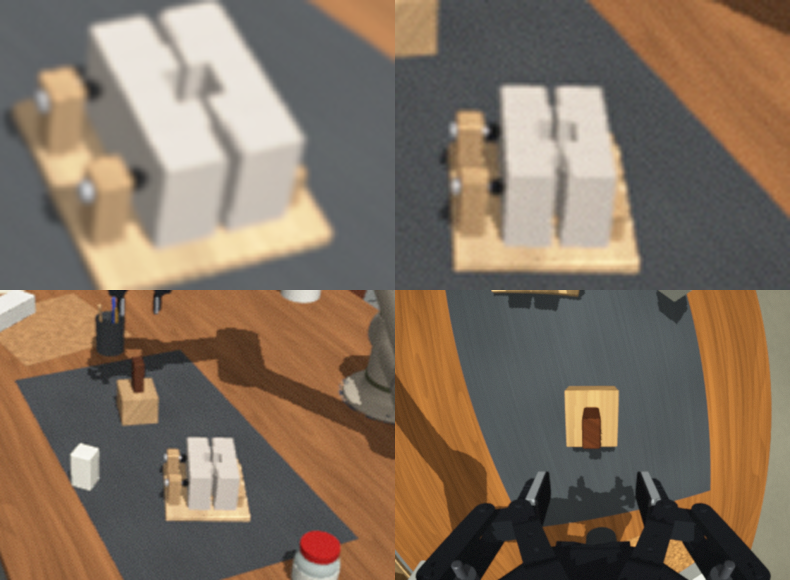

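The mould is open at both ends with the half touching both stops. The wedge is seated in the stand, its top at the same height as before, and the bystanders are in place.

```bash
python3 -c "
from rig import env
print(env.close_job())"
```

```text
the job is handed in; nothing more can be done
None
```

I worked the front half off until both ends pressed lightly on their stop screws, put the wedge back in its stand, and handed the job in after about 26 s; no verdict was returned.

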